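# Send a short sealant cartridge down the rocker chute

### The job

Two short white cartridges lie in wooden rests. Take the one without a nozzle and lay it gently across the level deck of the rocker chute, in the middle and square to it, then let go and lift clear, so that its own weight tips the deck and it rolls down into the catch tray. Do not drop it onto the deck or push the deck down by hand.

Things in the scene. Friction and masses are not known exactly. Their poses are not given: they have to be found in the camera images.
- cartridge: Short white cartridge WITHOUT nozzle: cylinder 44 mm across, 120 mm long, 0.25 kg, thin neck (18 mm across, 15 mm long) on one end. It lies in a wooden rest (90 x 36 mm, 12 mm high), axis 30 mm above the table. Origin: mid-length of the cylinder, on its axis; x runs along it to the neck; y, z turn as it rolls. Its twin with a long nozzle lies in a like rest about 18 cm off. Either way round on the deck will do.
- chute: Rocker chute: fixed grey stand with a pivoting aluminium deck. Origin: on the table under the pivot; x level, from deck to catch tray; y across, along the pivot. Level deck: top 91 mm above the table, x -20 to 105 mm, 162 mm wide between cheeks 9 mm high, 8 mm rail at its back end. Best place: cartridge's middle at x 55, y 0, lying along y (axis 113 mm up). Posts 98 mm high at x 0, y +-97 mm.
- rocker (a joint): Tilt of the deck (rad): 0 = level, where a counterweight bar behind the pivot (lower than the deck) holds it when empty; grows as the end towards the tray tips down, stop at 0.42. Damped: a cartridge tips it within about 1 s, and the empty deck swings back in about 2 s. It gives way when pressed. A cartridge leaning on a finger rolls on once the fingers are lifted away.
- tray (a point): Point in the steel catch tray, fixed to the chute's stand: where the axis of the cartridge, lying across, comes to rest against the end wall (188 mm in x from the chute's origin, 33 mm above the table). The tray is 107 mm long and 190 mm wide inside, side walls 55 mm, end wall 65 mm high; its floor slopes down to the end wall. Axes as the chute's.

How it is judged (in metres and radians):
On the way:
1. the cartridge, let go and touched by no finger, lies on the deck and has tipped it by more than 0.12 rad by its own weight, with no finger on the chute (value of joint rocker above 0.12 rad and contact force between cartridge and chute above 0.2 N and contact force between the fingers and cartridge below 0.05 N and contact force between each of the arm, the fingers and chute below 0.05 N and x of cartridge in the frame of chute between 0 and 0.118 m and z of cartridge in the frame of chute above 0.06 m), for 0.02 s.
At the end, for the whole second after the job is handed in: The cartridge lies at rest on its side inside the catch tray (middle 135 to 210 mm from the pivot, within 60 mm of the chute's middle line, axis less than 60 mm above the table and within 15 degrees of level), released, and the empty deck has swung back to within 0.05 rad of level (x of cartridge in the frame of chute between 0.135 and 0.21 m and y of cartridge in the frame of chute between -0.06 and 0.06 m and z of cartridge in the frame of chute below 0.06 m and angle between cartridge's own x axis and vertical between 1.3 and 1.84 rad and linear speed of cartridge below 0.03 m/s and value of joint rocker below 0.05 rad and contact force between the fingers and cartridge below 0.05 N); the robot touches nothing.
It fails at once if the cartridge is dropped: let go over the chute with its axis more than 20 mm above its place on the level deck (contact force between the fingers and cartridge below 0.05 N and z of cartridge in the frame of chute above 0.133 m and x of cartridge in the frame of chute between -0.09 and 0.23 m and y of cartridge in the frame of chute between -0.12 and 0.12 m).
It also fails if it takes over 40 s, if anything falls off the work surface, if the arm or the gripper's body presses on something with over 40 N, if the wrist force passes 120 N, or if a joint passes its speed limit or range.

### The arm

A 7-joint arm with a two-finger parallel gripper is mounted at the origin on the work surface. World frame = base frame: x ahead of the robot, y to its left, z up, the work surface at z = 0. Lengths are in mm, angles in rad, forces in N, time in s.
With the tool pointing down it reaches from about 400 to 850 mm from the base axis. Payload 10.4 kg.
Tool frame: the origin (TCP) lies midway between the tips of the shut fingers; the grasp point (between the pads) lies 19 mm behind it; z points along the fingers, y is the line along which they close (so a half turn about z gives the same grasp; the last joint's range is limited). The gripper opens to 87 mm and grips with 3 to 60 N. Pads are 19 mm wide; open, the fingers measure 117 mm over their backs; the gripper's body (75 mm by 190 mm) begins 51 mm behind the grasp point.
Start: joints at [1.187, 0.332, -0.065, 1.46, 0.022, 1.35, -0.088], TCP at [220.662, -584.774, 222.576] pointing down, gripper open.
Joint ranges: [-2.6, 2.6], [-0.5, 2.12], [-1.47, 1.34], [0.16, 2.42], [-1.27, 4.41], [0.06, 2.06], [-2.6, 2.6]. Speed limits (rad/s): [2.22, 2.22, 2.79, 2.79, 3.14, 3.14, 3.14].

### API

Orientations are given as a unit quaternion [w, x, y, z].
In Python, from rig import observe, get_image, calibration, r, boxes_of, trace gives the robot as it stands.
- The arm moves only by the shell command python3 -m creep 'ROWS' [FORCE]. ROWS is JSON, a list of rows, each a list of 3 entries, a list of its own where there are three numbers: the shift along the tool's x, y, z as a fraction of full scale, then the turn about the tool's z as a fraction of full scale, then the gripper's target within -1 to 1 (shut at 1, half-way at 0, fully open at -1). A call has exactly 10 rows; each row is the pose to reach, as a shift and turn from the pose commanded when the call began, along the tool's axes at that moment, turning the shorter way round; what a row does not reach only later rows make up. Full scale, the value 1, is 300 mm for a shift and 360 degrees for a turn. A row lasts 1/10 s, in which the tool goes at most 50 mm and 8.59 degrees, less where a joint would pass 70% of its speed; a pose out of reach is approached as far as the arm can. A call with a number of a shift or a turn outside -1 to 1 is refused whole. A call with a gripper value outside its range is refused whole. The fingers move at their own pace and stop on an object; FORCE is the grip in N (left out, the last holds). Time passes only in rows, so rows that repeat a pose let the fingers close, or fill a call up. It gives the time, the measured TCP pose, the force, the opening and the grip force at its end, in the units of the state.
- observe(): the state, without advancing time (a new reading comes with each control period).
- get_image(name): name is "side" or "top"; returns the picture (400x640x3 uint8, red, green, blue); there is no depth.
- calibration(name): a dict with "intrinsics" (3x3 intrinsics, pixels), "dist" ([k1, k2, p1, p2, k3] as OpenCV has them; the pictures are not rectified), "view" (4x4, takes a point from world to camera coordinates). Camera axes: x right, y up, looking along -z (the intrinsics and any distortion apply to the point x, -y, -z); pixel columns grow to the right and rows downward; lengths in mm; the calibration is good to about 2 mm. A picture is of the moment at which its call begins. calibration takes no time and is no camera call.
- r.job_done(): hands the job in; it is judged then, once.
Trained networks look in the newest picture that a camera, given by its name, has taken for a name from the list of things; names that differ only in an ending like _2 or _b are one class to them, and where a whole thing is asked for, a point or a joint stands for the part that bears it (a point fixed in the world has none). Each returns a list of dicts, best first, with "confidence" (0 to 1); they miss things now and then, are a little off and sometimes report something else, mostly with a low value. They report only what shows in the picture. A call takes as long as a camera call.
- boxes_of(thing, camera): "location" ([x, y, z] in mm, in world coordinates, good to about 4 mm: the middle of the surface that is visible of it).
- trace(thing, camera): "mask" (400x640 bool, what is visible of it).
The state is a dict: "time": time; "q": joint angles; "joint_vel": joint speeds; "effort": joint torques, N m; "position": TCP position; "tool_rot": TCP orientation; "contact_force": force on the tool from outside, world axes, zero at the start; "wrist_torque": the same for the moment, N m; "opening": finger opening in mm; "grip_force": force on a finger pad.
Only numpy, scipy, OpenCV 4.12 (cv2) and the standard library are available. Lean on these libraries where they do the work, as an engineer would, in place of code of your own. Each camera call takes 0.05 s, during which the arm holds its last target. There are 200 camera calls.

## Working session

There is one attempt and no reset: what is moved stays moved. The work goes in short steps, Python scripts to look and compute and a shell command to move; the robot and the scene stay as the last step left them, time stands still between calls to the robot, and variables do not carry over. Pictures are saved under pics/ and viewed, at most 10 in all, crops included, and the job is handed in when it is done.

```bash
mkdir -p pics; python3 - <<'E'
from rig import *
import cv2, numpy as np
o=observe(); print(o['time'],o['position'],o['tool_rot'],o['opening'])
for n in ['side','top']:
    im=get_image(n); cv2.imwrite(f'pics/{n}0.png',im[:,:,::-1])
    for t in ['cartridge','chute','rocker','tray']:
        try:
            for d in boxes_of(t,n): print(n,t,round(d['confidence'],2),np.round(d['location'],0))
        except Exception as e: print(t,e)
print(calibration('top'))
E
```

```text
0.0 [ 220.49015298 -584.41717549  221.75894943] [-6.73880114e-04  9.83770293e-01  1.79431136e-01 -1.55530901e-04] 87.25337625913383
side cartridge 0.98 [ 642. -193.   46.]
side chute 0.58 [513. 234.  39.]
side rocker 0.94 [496. 224.  88.]
side tray 0.87 [514. 235.  38.]
top cartridge 0.89 [ 640. -222.   47.]
top chute 0.7 [524. 198.  59.]
top rocker 0.82 [501. 205.  93.]
top tray 0.79 [523. 201.  56.]
{'intrinsics': array([[421.52664269,   0.        , 312.16508284],
       [  0.        , 421.52664269, 201.61842752],
       [  0.        ,   0.        ,   1.        ]]), 'dist': array([-0.04335454,  0.        ,  0.        ,  0.        ,  0.        ]), 'view': array([[ 2.09836899e-02, -9.98932862e-01,  4.11439136e-02,
        -2.42856883e+01],
       [ 9.88070661e-01,  2.70002494e-02,  1.51615816e-01,
        -5.62249595e+02],
       [-1.52564917e-01,  3.74716347e-02,  9.87582818e-01,
        -8.51278079e+02],
       [ 0.00000000e+00,  0.00000000e+00,  0.00000000e+00,
         1.00000000e+00]])}
```

View pics/top0.png

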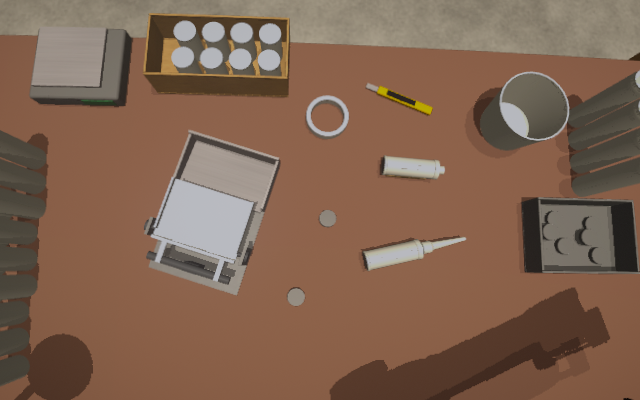

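View pics/side0.png

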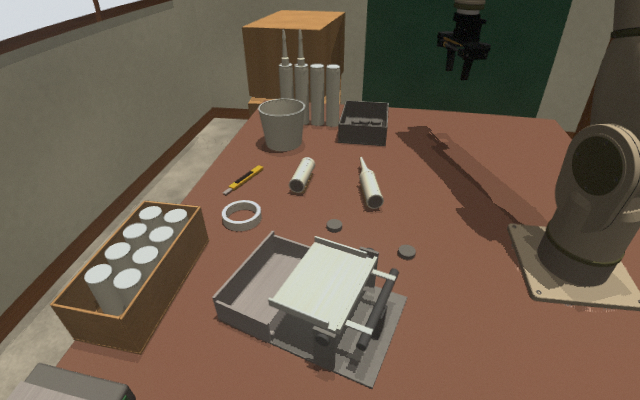

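The top view shows the plain cartridge at about (411,168) with its neck to the right, and the nozzle twin at (394,255). The deck's corners are near (175,181), (257,212), (240,261) and (153,228), with the tray towards (230,165). I'll fit the poses with models in both cameras.

```bash
cat > h.py <<'E'
from rig import *
import cv2, numpy as np
from scipy.optimize import minimize
C={n:calibration(n) for n in ['top','side']}
def proj(P,n):
    c=C[n]; v=c['view']; p=np.asarray(P,float)@v[:3,:3].T+v[:3,3]
    return cv2.projectPoints((p*[1,-1,-1]).reshape(-1,1,3),np.zeros(3),np.zeros(3),c['intrinsics'],c['dist'])[0].reshape(-1,2)
def hullmask(P,n,m=None):
    m=np.zeros((400,640),np.uint8) if m is None else m
    cv2.fillConvexPoly(m,cv2.convexHull(np.round(proj(P,n)*16).astype(np.int32)),1,cv2.LINE_8,4); return m
a=np.linspace(0,2*np.pi,24,endpoint=False)
def cyl(x0,x1,r): return np.array([[x,r*np.cos(t),r*np.sin(t)] for x in (x0,x1) for t in a])
CY=[cyl(-60,60,22),cyl(60,75,9)]
def place(P,x,y,z,w):
    c,s=np.cos(w),np.sin(w); return np.asarray(P)@np.array([[c,s,0],[-s,c,0],[0,0,1]])+[x,y,z]
def cartmask(p,n,z=30):
    m=np.zeros((400,640),np.uint8)
    for P in CY: hullmask(place(P,p[0],p[1],z,p[2]),n,m)
    return m
DK=np.array([[x,y,91] for x in (-20,105) for y in (-81,81)])
def deckmask(p,n): return hullmask(place(DK,p[0],p[1],0,p[2]),n)
def fit(f,masks,p0,z=None):
    def cost(p):
        q=[p[0],p[1],p[2]/100]; return sum(1-(f(q,n)&M).sum()/max(1,(f(q,n)|M).sum()) for n,M in masks.items())
    best=None
    for d in [(0,0,0),(8,0,8),(-8,8,-8),(0,-8,5)]:
        s=np.array([p0[0],p0[1],p0[2]*100])+d
        q=minimize(cost,s,method='Nelder-Mead',options=dict(initial_simplex=s+np.array([[0,0,0],[10,0,0],[0,10,0],[0,0,10]]),xatol=.05,fatol=1e-5))
        if best is None or q.fun<best.fun: best=q
    return best.x[0],best.x[1],best.x[2]/100,best.fun
E
cat > m.py <<'E'
from h import *
cm,dm={},{}
for n in ['top','side']:
    im=get_image(n)
    for t in trace('cartridge',n): print(n,'cart',t['confidence'],t['mask'].sum(),np.argwhere(t['mask']).mean(0)[::-1]); cm.setdefault(n,t['mask'].astype(np.uint8))
    t=trace('rocker',n)[0]; g=im.min(2); print(n,'rock',t['confidence'],t['mask'].sum(),np.percentile(g[t['mask']],[10,30,50,80]))
    b=(t['mask']&(g>(130))).astype(np.uint8); b=cv2.morphologyEx(b,cv2.MORPH_OPEN,np.ones((9,9),np.uint8)); dm[n]=b
    cv2.imwrite(f'pics/im_{n}.png',im[:,:,::-1])
np.savez('masks.npz',**{'c'+n:cm[n] for n in cm},**{'d'+n:dm[n] for n in dm})
pc=pd=None
for ns in [['top'],['side'],['top','side']]:
    pc=fit(cartmask,{n:cm[n] for n in ns},(655,-207,-1.6)); print(ns,'cart',np.round(pc,3))
    pd=fit(deckmask,{n:dm[n] for n in ns},(480,205,-.3)); print(ns,'deck',np.round(pd,3))
im=[]
for n in ['top','side']:
    i=cv2.imread(f'pics/im_{n}.png')
    for M,c in [(cartmask(pc,n),(0,0,255)),(deckmask(pd,n),(0,200,0)),(hullmask(place([[135,-95,30],[135,95,30],[197,95,30],[197,-95,30]],pd[0],pd[1],0,pd[2]),n),(255,0,0))]:
        cv2.drawContours(i,cv2.findContours(M,0,1)[0],-1,c,1)
    im.append(i[100:300,130:460] if n=='top' else i[140:390,200:530])
cv2.imwrite('pics/ov.png',cv2.resize(np.vstack(im),None,fx=1.3,fy=1.3))
E
python3 m.py
```

```text
top cart 0.72 1067 [411.61293346 166.87066542]
top rock 0.79 6435 [ 90. 183. 184. 184.]
side cart 0.88 564 [301.34751773 174.51950355]
side rock 0.8 7394 [ 76.  183.9 199.  203. ]
['top'] cart [ 6.47073e+02 -2.24521e+02 -1.61700e+00  1.52000e-01]
['top'] deck [ 4.71553e+02  2.15773e+02 -2.48000e-01  6.90000e-02]
['side'] cart [ 6.48129e+02 -2.30387e+02 -1.61100e+00  3.80000e-02]
['side'] deck [ 4.71646e+02  2.13124e+02 -2.88000e-01  5.00000e-02]
['top', 'side'] cart [ 6.47734e+02 -2.29349e+02 -1.61200e+00  1.98000e-01]
['top', 'side'] deck [ 4.72663e+02  2.16152e+02 -2.82000e-01  1.26000e-01]
```

View pics/ov.png

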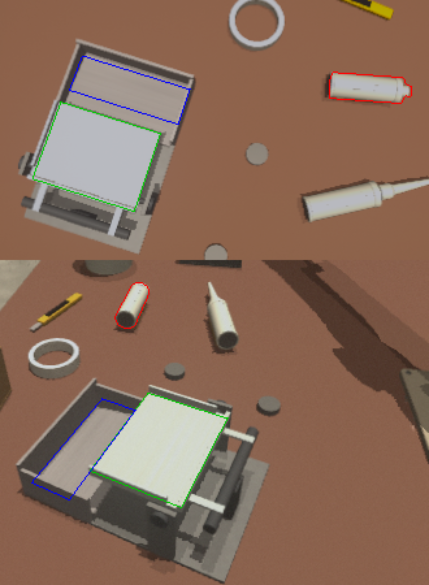

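```bash
cat > go.py <<'E'
import sys; from rig import observe; import numpy as np
from scipy.spatial.transform import Rotation as R
x,y,z,w=map(float,sys.argv[1:]); o=observe(); q=o['tool_rot']; M=R.from_quat([q[1],q[2],q[3],q[0]]).as_matrix()
d=M.T@(np.array([x,y,z])-o['position'])
yaw=np.arctan2(M[1,0],M[0,0]); t=-((w-yaw+np.pi)%(2*np.pi)-np.pi)
print('t',o['time'],'pos',np.round(o['position'],1),'yaw',round(yaw,3),'shift',np.round(d/300,4),'turn',round(t/2/np.pi,4),'q',np.round(o['q'],2),o['opening'],o['grip_force'],np.round(o['contact_force'],1))
E
python3 go.py 648 -229 120 1.53
```

```text
t 0.8 pos [ 220.6 -584.8  222.6] yaw 0.361 shift [ 1.7515 -0.6068  0.342 ] turn -0.1861 q [ 1.19  0.33 -0.06  1.46  0.02  1.35 -0.09] 87.06468220534965 0.0 [ 0.  -0.3  0. ]
```

```bash
python3 -m creep '[[[0.05,-0.02,0],-0.01,-1],[[0.15,-0.05,0],-0.03,-1],[[0.27,-0.09,0],-0.05,-1],[[0.4,-0.14,0],-0.07,-1],[[0.52,-0.18,0],-0.09,-1],[[0.64,-0.22,0],-0.11,-1],[[0.75,-0.26,0],-0.13,-1],[[0.84,-0.29,0],-0.15,-1],[[0.9,-0.31,0],-0.17,-1],[[0.93,-0.32,0],-0.186,-1]]'; python3 go.py 648 -229 100 1.53
```

```text
time: 1.8
position: [449.6, -394.5, 222.7]
tool_rot: [0.0, 0.719, 0.695, 0.0]
contact_force: [-0.7, -0.4, 0.8]
opening: 87.1
grip_force: 0.0
t 1.8 pos [ 449.6 -394.5  222.7] yaw 1.537 shift [0.5734 0.6422 0.4097] turn 0.0012 q [ 0.95  0.3  -0.37  1.52  0.11  1.34  0.53] 87.13047428350653 0.0 [-0.7 -0.4  0.8]
```

```bash
python3 -m creep '[[[0.04,0.04,0],0,-1],[[0.12,0.13,0.02],0,-1],[[0.21,0.24,0.06],0,-1],[[0.3,0.34,0.12],0,-1],[[0.39,0.44,0.19],0,-1],[[0.47,0.52,0.26],0,-1],[[0.53,0.59,0.33],0,-1],[[0.56,0.63,0.38],0,-1],[[0.573,0.642,0.41],0,-1],[[0.573,0.642,0.41],0,-1]]'; python3 go.py 648 -229 16 1.53
```

```text
time: 2.8
position: [646.7, -232.1, 98.1]
tool_rot: [-0.001, 0.721, 0.693, -0.0]
contact_force: [0.2, 0.1, 0.4]
opening: 87.3
grip_force: 0.0
t 2.8 pos [ 646.7 -232.1   98.1] yaw 1.53 shift [0.0103 0.0044 0.2737] turn 0.0 q [ 0.57  0.59 -0.43  1.4   0.25  1.21  0.08] 87.25246149736306 0.0 [0.2 0.1 0.4]
```

```bash
python3 -m creep '[[[0.01,0.004,0.03],0,-1],[[0.01,0.004,0.08],0,-1],[[0.01,0.004,0.14],0,-1],[[0.01,0.004,0.19],0,-1],[[0.01,0.004,0.23],0,-1],[[0.01,0.004,0.26],0,-1],[[0.01,0.004,0.27],0,-1],[[0.01,0.004,0.272],0,-1],[[0.01,0.004,0.272],0,-0.6],[[0.01,0.004,0.272],0,-0.2]]' 20;  python3 go.py 648 -229 16 1.53
```

```text
time: 3.8
position: [649.1, -229.9, 18.7]
tool_rot: [0.001, 0.722, 0.692, 0.0]
contact_force: [-1.2, -0.4, -0.4]
opening: 77.9
grip_force: 0.0
t 3.8 pos [ 649.1 -229.9   18.7] yaw 1.53 shift [ 0.0027 -0.0039  0.009 ] turn -0.0001 q [ 0.56  0.67 -0.41  1.45  0.28  1.07  0.05] 77.9116918826301 0.0 [-1.2 -0.4 -0.4]
```

```bash
python3 -m creep '[[[0,0,0],0,0.2],[[0,0,0],0,0.4],[[0,0,0],0,0.7],[[0,0,0],0,1],[[0,0,0],0,1],[[0,0,0],0,1],[[0,0,0],0,1],[[0,0,0],0,1],[[0,0,-0.02],0,1],[[0,0,-0.04],0,1]]' 25;  python3 go.py 648 -229 200 1.53
```

```text
time: 4.8
position: [648.6, -229.7, 30.0]
tool_rot: [-0.0, 0.722, 0.692, -0.0]
contact_force: [0.3, 0.1, -2.1]
opening: 43.5
grip_force: 25.0
t 4.8 pos [ 648.6 -229.7   30. ] yaw 1.53 shift [ 0.0022 -0.0021 -0.5667] turn -0.0001 q [ 0.56  0.66 -0.41  1.45  0.28  1.09  0.06] 43.45462754607763 24.98369336128235 [ 0.3  0.1 -2.1]
```

```bash
python3 -m creep '[[[0,0,-0.03],0,1],[[0,0,-0.08],0,1],[[0,0,-0.16],0,1],[[0,0,-0.26],0,1],[[0,0,-0.36],0,1],[[0,0,-0.45],0,1],[[0,0,-0.52],0,1],[[0,0,-0.56],0,1],[[0,0,-0.57],0,1],[[0,0,-0.57],0,1]]'
python3 - <<'E'
from h import *
for n in ['top','side']:
    im=get_image(n); cv2.imwrite(f'pics/lift_{n}.png',im[:,:,::-1])
i=[cv2.imread(f'pics/lift_{n}.png') for n in ('top','side')]
cv2.imwrite('pics/lift.png',np.vstack([i[0][60:330,120:560],i[1][20:290,150:590]]))
E
python3 go.py 525.4 200.2 200 1.289
```

```text
time: 5.8
position: [648.6, -229.7, 200.9]
tool_rot: [0.0, 0.722, 0.692, -0.0]
contact_force: [0.5, -0.4, -2.8]
opening: 43.5
grip_force: 25.0
t 5.9 pos [ 648.1 -229.6  199.6] yaw 1.53 shift [ 1.4146e+00 -4.6780e-01  1.0000e-04] turn 0.0383 q [ 0.57  0.52 -0.44  1.28  0.22  1.39  0.1 ] 43.61404807644343 24.98319536447525 [-0.2  0.5 -3.1]
```

View pics/lift.png

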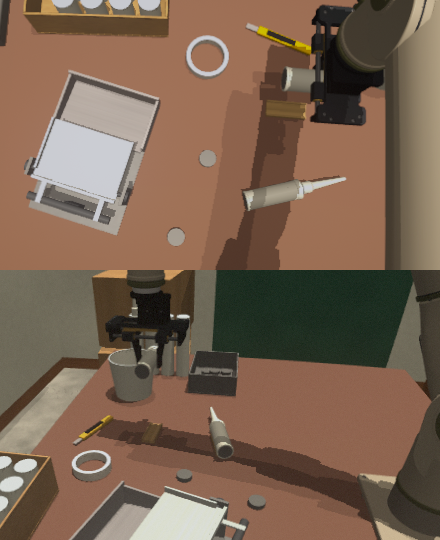

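```bash
python3 -m creep '[[[0.03,-0.01,0],0,1],[[0.1,-0.03,0],0.005,1],[[0.19,-0.06,0],0.01,1],[[0.29,-0.1,0],0.015,1],[[0.39,-0.13,0],0.02,1],[[0.5,-0.165,0],0.025,1],[[0.61,-0.2,0],0.03,1],[[0.72,-0.235,0],0.035,1],[[0.82,-0.27,0],0.038,1],[[0.91,-0.3,0],0.038,1]]' ; python3 go.py 525.4 200.2 180 1.289
```

```text
time: 6.9
position: [568.6, 49.2, 200.4]
tool_rot: [-0.0, 0.799, 0.602, -0.0]
contact_force: [0.2, 0.1, -2.9]
opening: 43.7
grip_force: 25.0
t 6.9 pos [568.6  49.2 200.4] yaw 1.291 shift [ 0.4442 -0.2772  0.0682] turn 0.0004 q [ 0.3   0.28 -0.55  1.62  0.15  1.29 -0.56] 43.68912422011166 24.98159945011139 [ 0.2  0.1 -2.9]
```

```bash
python3 -m creep '[[[0.08,-0.05,0],0,1],[[0.17,-0.11,0],0,1],[[0.26,-0.165,0],0,1],[[0.34,-0.215,0.01],0,1],[[0.4,-0.25,0.03],0,1],[[0.43,-0.27,0.05],0,1],[[0.44,-0.275,0.065],0,1],[[0.444,-0.277,0.068],0,1],[[0.444,-0.277,0.068],0,1],[[0.444,-0.277,0.068],0,1]]'
python3 - <<'E'
from h import *
o=observe();p=o['position'];print(p)
d=(472.6,215.5,-.282); im=[]
for n in ['top','side']:
    i=get_image(n)[:,:,::-1].copy()
    for t in trace('cartridge',n): 
        w=np.argwhere(t['mask']); print(n,t['confidence'],len(w),w.mean(0)[::-1])
    big=cv2.resize(i,None,fx=2,fy=2,interpolation=cv2.INTER_CUBIC)
    for M,c in [(cartmask((p[0],p[1],-1.853),n,p[2]+12.5),(0,0,255)),(deckmask(d,n),(0,255,0))]:
        cv2.drawContours(big,[k*2 for k in cv2.findContours(M,0,1)[0]],-1,c,1)
    im.append(big[160:560,200:700] if n=='top' else big[300:700,300:800])
cv2.imwrite('pics/over.png',cv2.resize(np.vstack(im),None,fx=.74,fy=.74))
E
python3 go.py 525.4 200.2 101 1.289
```

```text
time: 7.9
position: [527.5, 196.6, 180.6]
tool_rot: [0.0, 0.799, 0.601, -0.0]
contact_force: [0.1, 0.1, -1.9]
opening: 43.5
grip_force: 25.0
[527.49122787 196.64944185 180.64195184]
side 0.74 1494 [306.77309237 241.79852744]
t 8.1 pos [527.2 197.3 180.7] yaw 1.29 shift [ 0.0075 -0.0086  0.2657] turn 0.0002 q [ 0.1   0.29 -0.64  1.66  0.18  1.26 -0.85] 43.286103450011126 24.981985688209534 [-0.1  0.7 -2.4]
```

View pics/over.png

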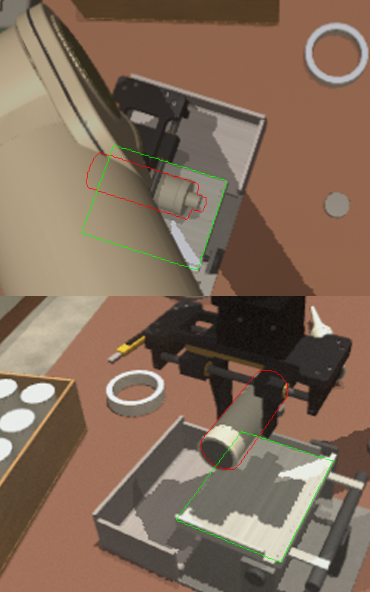

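```bash
python3 -m creep '[[[0.007,-0.008,0.02],0,1],[[0.007,-0.008,0.06],0,1],[[0.007,-0.008,0.11],0,1],[[0.007,-0.008,0.16],0,1],[[0.007,-0.008,0.2],0,1],[[0.007,-0.008,0.23],0,1],[[0.007,-0.008,0.248],0,1],[[0.007,-0.008,0.256],0,1],[[0.007,-0.008,0.258],0,1],[[0.007,-0.008,0.258],0,1]]'
python3 go.py 525.4 200.2 100 1.289;python3 go.py 525.4 200.2 100 1.289
```

```text
time: 9.1
position: [525.5, 200.5, 103.5]
tool_rot: [0.0, 0.799, 0.601, 0.0]
contact_force: [-0.0, -0.6, -2.4]
opening: 43.1
grip_force: 25.0
t 9.1 pos [525.5 200.5 103.5] yaw 1.291 shift [-0.0012 -0.0001  0.0118] turn 0.0003 q [ 0.08  0.36 -0.62  1.74  0.23  1.11 -0.9 ] 43.09078977262456 24.9820277094841 [-0.  -0.6 -2.4]
t 9.1 pos [525.5 200.5 103.5] yaw 1.291 shift [-0.0012 -0.0001  0.0118] turn 0.0003 q [ 0.08  0.36 -0.62  1.74  0.23  1.11 -0.9 ] 43.09078977262456 24.9820277094841 [-0.  -0.6 -2.4]
```

Down slowly by about 3 mm, then a look from the side.

```bash
python3 -m creep '[[[0,0,0.001],0,1],[[0,0,0.002],0,1],[[0,0,0.003],0,1],[[0,0,0.004],0,1],[[0,0,0.005],0,1],[[0,0,0.006],0,1],[[0,0,0.007],0,1],[[0,0,0.008],0,1],[[0,0,0.009],0,1],[[0,0,0.009],0,1]]'
python3 - <<'E'
from h import *
i=get_image('side')[:,:,::-1]
cv2.imwrite('pics/seat.png',cv2.resize(i[180:360,200:420],None,fx=3,fy=3,interpolation=cv2.INTER_CUBIC))
E
```

```text
time: 10.1
position: [525.3, 200.4, 100.4]
tool_rot: [0.0, 0.799, 0.601, 0.0]
contact_force: [-0.1, 0.2, -1.6]
opening: 43.4
grip_force: 25.0
```

View pics/seat.png

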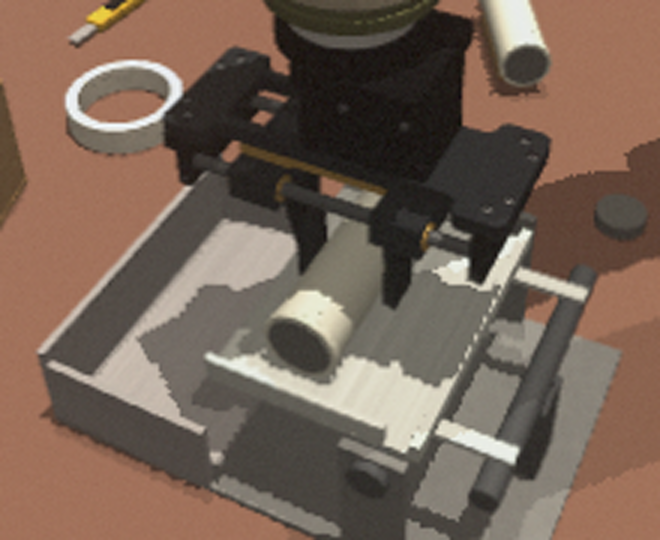

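```bash
python3 -m creep '[[[0,0,0.002],0,1],[[0,0,0.002],0,-0.6],[[0,0,0.002],0,-0.6],[[0,0,-0.02],0,-0.6],[[0,0,-0.09],0,-0.6],[[0,0,-0.2],0,-0.6],[[0,0,-0.31],0,-0.6],[[0,0,-0.39],0,-0.6],[[0,0,-0.43],0,-0.6],[[0,0,-0.44],0,-0.6]]'
python3 -m creep '[[[0,0,0],0,-0.6],[[0,0,0],0,-0.6],[[0,0,0],0,-0.6],[[0,0,0],0,-0.6],[[0,0,0],0,-0.6],[[0,0,0],0,-0.6],[[0,0,0],0,-0.6],[[0,0,0],0,-0.6],[[0,0,0],0,-0.6],[[0,0,0],0,-0.6]]'
python3 - <<'E'
from h import *
i=get_image('side')[:,:,::-1]
cv2.imwrite('pics/rel.png',cv2.resize(i[180:380,200:420],None,fx=2,fy=2))
E
```

```text
time: 11.15
position: [525.7, 200.7, 233.8]
tool_rot: [0.0, 0.799, 0.601, 0.001]
contact_force: [0.4, 0.4, -0.8]
opening: 69.5
grip_force: 0.0
time: 12.15
position: [525.2, 200.4, 232.4]
tool_rot: [0.0, 0.799, 0.601, -0.0]
contact_force: [0.5, -0.1, 0.4]
opening: 69.6
grip_force: 0.0
```

View pics/rel.png

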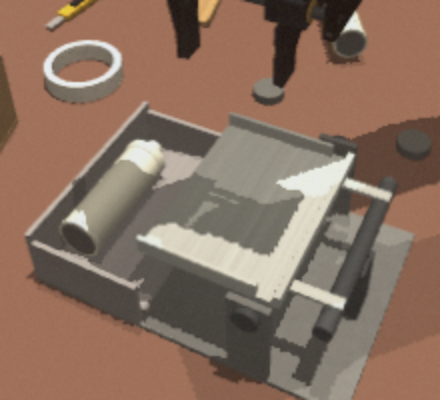

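The picture shows the cartridge lying across the tray against the end wall and the deck swinging back. I'll wait 3 s, check, then hand in.

```bash
for k in 1 2 3; do python3 -m creep '[[[0,0,0],0,-0.6],[[0,0,0],0,-0.6],[[0,0,0],0,-0.6],[[0,0,0],0,-0.6],[[0,0,0],0,-0.6],[[0,0,0],0,-0.6],[[0,0,0],0,-0.6],[[0,0,0],0,-0.6],[[0,0,0],0,-0.6],[[0,0,0],0,-0.6]]' | head -1; done
python3 - <<'E'
from h import *
i=get_image('side')[:,:,::-1].copy()
cv2.drawContours(i,cv2.findContours(deckmask((472.6,215.5,-.282),'side'),0,1)[0],-1,(0,255,0),1)
cv2.imwrite('pics/end.png',cv2.resize(i[180:380,200:420],None,fx=2,fy=2))
E
```

```text
time: 13.2
time: 14.2
time: 15.2
```

View pics/end.png

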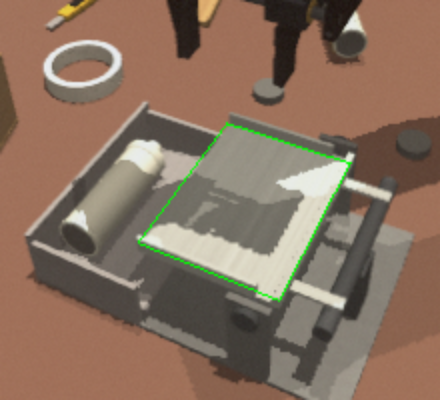

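The deck is level again (its outline matches the level model), and the cartridge is at rest in the tray.

```bash
python3 -c "
from rig import r
print(r.job_done())"
```

```text
the job is handed in; nothing more can be done
None
```

The cartridge without a nozzle was laid on the deck and released, and it tipped the deck and rolled into the catch tray; the last picture shows it at rest there with the deck level, and the job is handed in at about 15 s with no verdict returned.

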